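# Put the queen-marking pens on their stands

## Robot

A 6-joint arm with a two-finger parallel gripper is mounted at the origin on a cart in front of the work surface, level with it; the furniture and walls round the work are solid. World frame = base frame: x ahead of the robot, y to its left, z up, the work surface at z = 0. Lengths are in m, angles in rad, forces in N, time in s.
With the tool pointing down it reaches from about 0.375 to 0.975 m from the base axis. Payload 3.8 kg.
Tool frame: the origin (TCP) lies on the front face of the gripper's body, between the roots of the fingers; the fingertips stand 73 mm ahead of it and the grasp point (between the pads) lies 54 mm ahead of it; z points along the fingers, y is the line along which they close (so a half turn about z gives the same grasp; the last joint's range is limited). The gripper opens to 85 mm and grips with 20 to 120 N. Pads are 22 mm wide; open, the fingers measure 114 mm over their backs; the gripper's body (76 mm by 85 mm) begins 54 mm behind the grasp point. The pads swing forward as they close: fully open they stand 13 mm farther back than shut.
Start: joints at [1.257, 0.264, 1.604, -0, 1.274, -0.037], TCP at [0.184, 0.649, 0.304] pointing down, gripper open.
Joint ranges: [-2.63, 2.63], [-0.94, 2.18], [0.31, 2.57], [-1.31, 4.45], [0, 2.66], [-2.55, 2.55]. Speed limits (rad/s): [2.57, 2.57, 3.14, 3.14, 3.14, 3.14].

## Interface

Orientations are given as a unit quaternion [w, x, y, z].
In Python, from workcell import arm, capture, camera_info gives the robot as it stands.
- The arm moves only by the tool jog_arm, never from a script. Its argument "series" is a list of rows, each an object with "offset": the shift along the tool's x, y, z in mm, a list of three; "turn": the turn, a rotation vector about the tool's x, y, z in rad, a list of three. A call has 1 to 8 rows; each row is the pose to reach, as a shift and turn from the pose commanded when the call began, along the tool's axes at that moment; what a row does not reach only later rows make up. A row lasts 1/12 s, in which the tool goes at most 41.7 mm and 7.16 degrees, less where a joint would pass 70% of its speed; a pose out of reach is approached as far as the arm can. A call with a gripper value outside its range is refused whole. "fingers" is the finger opening in mm, from 0 to 85.4, set as the call begins (left out, the last holds). The fingers move at their own pace and stop on an object; "newtons" is the grip in N (left out, the last holds). Time passes only in rows, so rows that repeat a pose let the fingers close. It gives the time, the measured TCP pose, the force, the opening and the grip force at its end, in the units of the state.
- arm.get_state(): the state, without advancing time (a new reading comes with each control period).
- capture(name): name is "scene" or "top"; returns the picture (384x512x3 uint8, blue, green, red); there is no depth.
- camera_info(name): a dict with "intrinsics" (3x3 intrinsics, pixels), "view" (4x4, takes a point from world to camera coordinates). Camera axes: x right, y down, z forward; pixel columns grow to the right and rows downward; lengths in m; the calibration is good to about 2 mm. A picture is of the moment at which its call begins. camera_info takes no time and is no camera call.
- arm.close_job(): hands the job in; it is judged then, once.
The state is a dict: "time": time; "joints": joint angles; "qvel": joint speeds; "joint_efforts": joint torques, N m; "tool_pos": TCP position; "eef_rot": TCP orientation; "wrist_force": force on the tool from outside, world axes, zero at the start; "wrist_torque": the same for the moment, N m; "gripper_width": finger opening in m; "finger_force": force on a finger pad.
Only numpy, scipy, OpenCV 4.12 (cv2) and the standard library are available. Lean on these libraries where they do the work, as an engineer would, in place of code of your own. Each camera call takes 0.05 s, during which the arm holds its last target. There are 200 camera calls.

## Task

Put each of the three marking pens away on the pen stand of its own colour: lying level in both cradles and centred on the stand, with its cap in the coloured cradle and its white barrel in the black one. Leave the two queen cages where they lie.

Things in the scene. Friction and masses are not known exactly. Their poses are not given: they have to be found in the camera images.
- blue_pen_center (a point): marking pen with white barrel and blue cap, 130 mm long, 12 mm thick, lying flat at the start; the point is its centre, half-way along and half-way up (6 mm above what it lies on). Its y axis runs along the pen, the cap is at the -y end (the cap covers 23 to 65 mm from the centre).
- yellow_pen_center (a point): marking pen with white barrel and yellow cap, 130 mm long, 12 mm thick, lying flat at the start; the point is its centre, half-way along and half-way up (6 mm above what it lies on). Its y axis runs along the pen, the cap is at the -y end (the cap covers 23 to 65 mm from the centre).
- red_pen_center (a point): marking pen with white barrel and red cap, 130 mm long, 12 mm thick, lying flat at the start; the point is its centre, half-way along and half-way up (6 mm above what it lies on). Its y axis runs along the pen, the cap is at the -y end (the cap covers 23 to 65 mm from the centre).
- blue_stand_notch (a point): fixed pen stand: base 46x104x8 mm, half blue, half black, on each half a V cradle of its colour, 76 mm apart (10 mm thick, mouth 37 mm wide, tops 40 mm up; 66 mm between them for fingers). Point: bottom of the blue V, 25 mm above the worktop. y: level, towards the black V; x: across; z: up. A pen lying in both Vs has its axis 8 mm above this point, its centre at y = +38 mm.
- yellow_stand_notch (a point): fixed pen stand: base 46x104x8 mm, half yellow, half black, on each half a V cradle of its colour, 76 mm apart (10 mm thick, mouth 37 mm wide, tops 40 mm up; 66 mm between them for fingers). Point: bottom of the yellow V, 25 mm above the worktop. y: level, towards the black V; x: across; z: up. A pen lying in both Vs has its axis 8 mm above this point, its centre at y = +38 mm.
- red_stand_notch (a point): fixed pen stand: base 46x104x8 mm, half red, half black, on each half a V cradle of its colour, 76 mm apart (10 mm thick, mouth 37 mm wide, tops 40 mm up; 66 mm between them for fingers). Point: bottom of the red V, 25 mm above the worktop. y: level, towards the black V; x: across; z: up. A pen lying in both Vs has its axis 8 mm above this point, its centre at y = +38 mm.
- yellow_cage_center (a point): yellow plastic queen cage, slotted box 22 x 62 x 16 mm (long along its y axis), a bystander lying at the back of the work area; the point is its centre, 8 mm up.
- white_cage_center (a point): white plastic queen cage, slotted box 22 x 62 x 16 mm (long along its y axis), a bystander lying at the back of the work area; the point is its centre, 8 mm up.

How it is judged:
At the end, for the whole second after the job is handed in: Each pen lies at rest in both V cradles of the stand of its colour, its axis along the stand (within 0.15 rad) with the cap in the coloured cradle, its centre within 8 mm across and 15 mm along of the middle between the cradles, and 2 to 14 mm above the bottom of the Vs (x of blue_pen_center in the frame of blue_stand_notch between -0.008 and 0.008 m and y of blue_pen_center in the frame of blue_stand_notch between 0.023 and 0.053 m and z of blue_pen_center in the frame of blue_stand_notch between 0.002 and 0.014 m and angle between the y axis of blue_pen_center and the y axis of blue_stand_notch, either way round below 0.15 rad and y of blue_stand_notch in the frame of blue_pen_center below -0.015 m and x of yellow_pen_center in the frame of yellow_stand_notch between -0.008 and 0.008 m and y of yellow_pen_center in the frame of yellow_stand_notch between 0.023 and 0.053 m and z of yellow_pen_center in the frame of yellow_stand_notch between 0.002 and 0.014 m and angle between the y axis of yellow_pen_center and the y axis of yellow_stand_notch, either way round below 0.15 rad and y of yellow_stand_notch in the frame of yellow_pen_center below -0.015 m and x of red_pen_center in the frame of red_stand_notch between -0.008 and 0.008 m and y of red_pen_center in the frame of red_stand_notch between 0.023 and 0.053 m and z of red_pen_center in the frame of red_stand_notch between 0.002 and 0.014 m and angle between the y axis of red_pen_center and the y axis of red_stand_notch, either way round below 0.15 rad and y of red_stand_notch in the frame of red_pen_center below -0.015 m and linear speed of each of blue_pen, yellow_pen, red_pen below 0.02 m/s); the robot touches nothing.
It fails at once if the yellow queen cage is moved by more than 25 mm (distance of yellow_cage_center from where it was at the start of the episode above 0.025 m).
It fails at once if the white queen cage is moved by more than 25 mm (distance of white_cage_center from where it was at the start of the episode above 0.025 m).
It also fails if it takes over 96 s, if anything falls off the work surface, if the arm or the gripper's body presses on something with over 40 N, if the wrist force passes 120 N, or if a joint passes its speed limit or range.

## Working session

There is one attempt and no reset: what is moved stays moved. The work goes in short steps, Python scripts to look and compute and a tool call to move; the robot and the scene stay as the last step left them, time stands still between calls to the robot, and variables do not carry over. Pictures are saved under pics/ and viewed, at most 14 in all, crops included, and the job is handed in when it is done.

Besides the shell and the picture viewer there is one more tool, called by a JSON object that holds its "op" and its "data", one argument or row to a line. jog_arm: Moves the arm, as the interface text tells. Its arguments: {"type":"object","properties":{"series":{"type":"array","items":{"type":"object","properties":{"offset":{"type":"array","items":{"type":"number"}},"turn":{"type":"array","items":{"type":"number"}}}}},"fingers":{"type":"number"},"newtons":{"type":"number"}},"required":["series"]}

```bash
mkdir -p pics
python3 - <<'E'
from workcell import arm,capture,camera_info
import cv2
for n in("scene","top"):
    cv2.imwrite(f"pics/{n}0.png",capture(n)); c=camera_info(n); print(c)
print(arm.get_state())
E
```

```text
{'intrinsics': array([[433.09498962,   0.        , 254.37439775],
       [  0.        , 433.09498962, 187.67960934],
       [  0.        ,   0.        ,   1.        ]]), 'view': array([[ 0.60429366, -0.79654286,  0.01867219, -0.30171758],
       [-0.3993386 , -0.32306914, -0.85799476,  0.2466173 ],
       [ 0.68946201,  0.51102427, -0.51331894,  1.01370737],
       [ 0.        ,  0.        ,  0.        ,  1.        ]])}
{'intrinsics': array([[456.56804166,   0.        , 261.016873  ],
       [  0.        , 456.56804166, 191.70009002],
       [  0.        ,   0.        ,   1.        ]]), 'view': array([[-0.00948882, -0.99983647, -0.01539495,  0.02117376],
       [-0.98930347,  0.01162778, -0.14540783,  0.51729296],
       [ 0.14556306,  0.01385053, -0.98925202,  1.23983921],
       [ 0.        ,  0.        ,  0.        ,  1.        ]])}
{'time': 0.1, 'joints': array([ 1.25714692e+00,  2.64723198e-01,  1.60525262e+00,  2.46888446e-05,
        1.27367227e+00, -3.69413168e-02]), 'qvel': array([ 7.43158985e-05, -3.12958225e-04, -2.04758537e-03, -8.24480363e-05,
       -6.07656012e-05, -9.34673852e-04]), 'joint_efforts': array([ 1.12432928e-03, -5.16706860e+01, -3.68587482e+01, -7.60428111e-05,
        6.19782062e-03,  3.10050405e-05]), 'tool_pos': array([0.18426886, 0.64883244, 0.30264757]), 'eef_rot': array([-1.90851415e-04,  1.37916592e-01,  9.90443314e-01, -1.00990747e-03]), 'wrist_force': array([-0.02822991,  0.0220006 ,  0.25445823]), 'wrist_torque': array([ 0.01248911, -0.04697844,  0.01541975]), 'finger_force': 0.0, 'gripper_width': 0.08529669502495678}
```

View pics/top0.png

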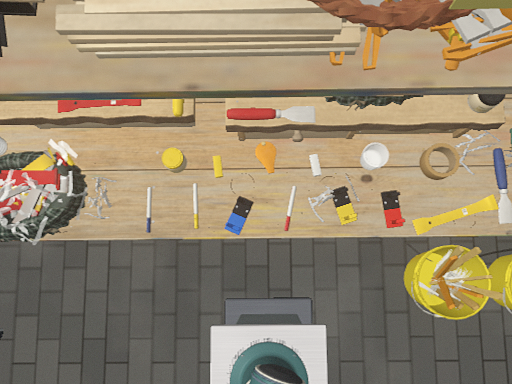

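View pics/scene0.png

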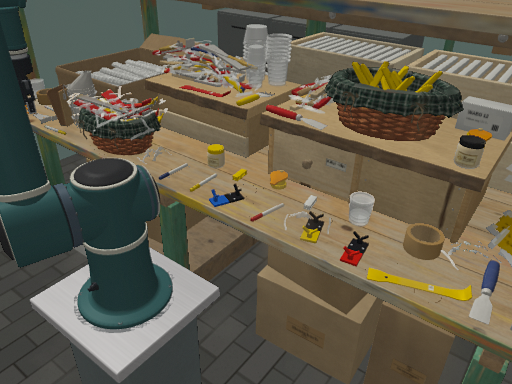

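The top view shows the pens at (150,208) blue, (195,205) yellow and (290,208) red. The stands are at (239,214), (344,204) and (391,208), and the cages at (217,167) and (314,164). Next I'll look at an enlarged crop.

Run:
```python
import cv2,numpy as np
a=cv2.imread("pics/top0.png")[170:245,135:415]
cv2.imwrite("pics/c1.png",cv2.resize(a,(800,214),interpolation=cv2.INTER_CUBIC))
b=cv2.imread("pics/scene0.png")[145:275,150:380]
b=cv2.resize(b,(800,452),interpolation=cv2.INTER_CUBIC);cv2.imwrite("pics/c2.png",b)
```

```text
(no output)
```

View pics/c1.png

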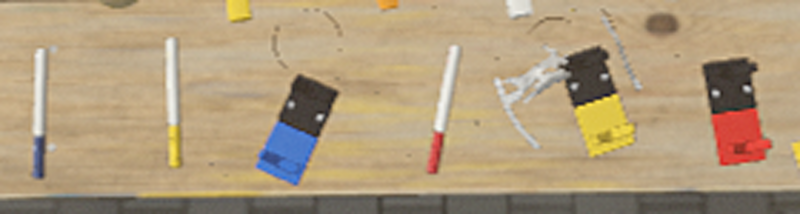

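View pics/c2.png

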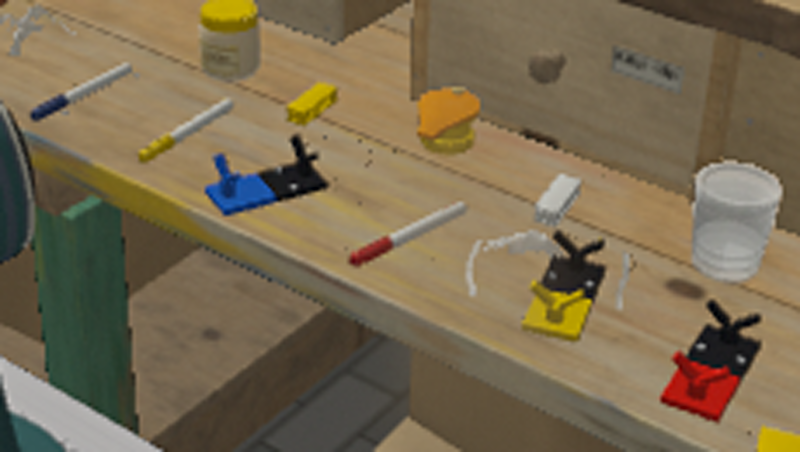

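```bash
cat > h.py <<'E'
import cv2,numpy as np
from scipy.spatial.transform import Rotation as R
from workcell import arm,capture,camera_info
def ray(n,uv,z):
    c=camera_info(n);V=np.array(c["view"]);K=np.array(c["intrinsics"])
    o=-V[:3,:3].T@V[:3,3]
    uv=np.atleast_2d(np.asarray(uv,float))
    d=np.c_[uv,np.ones(len(uv))]@np.linalg.inv(K).T@V[:3,:3]
    return (o+d*((z-o[2])/d[:,2])[:,None])[:,:2]
HUE={"blue":(105,130),"yellow":(22,34),"red":(0,8)}
def blobs(img,col,box):
    h=cv2.cvtColor(img,cv2.COLOR_BGR2HSV);lo,hi=HUE[col]
    m=((h[...,0]>=lo)&(h[...,0]<=hi)) | ((col=="red")&(h[...,0]>172))
    return clip(m&(h[...,1]>150)&(h[...,2]>60),box)
def clip(m,box):
    o=np.zeros(m.shape,np.uint8);x0,y0,x1,y1=box;o[y0:y1,x0:x1]=m[y0:y1,x0:x1];return o
def pts(m): 
    n,l,s,_=cv2.connectedComponentsWithStats(m,connectivity=8)
    v,u=np.nonzero(l==1+s[1:,4].argmax());return np.c_[u,v].astype(float)
def goto(x,y,z,yaw):   # yaw = world angle of pen y axis; tool y = yaw+90deg; offset/turn in tool axes
    s=arm.get_state();q=s["eef_rot"];C=R.from_quat([*q[1:],q[0]])
    ty=np.array([-np.sin(yaw),np.cos(yaw),0]);tz=np.array([0,0,-1.]);T=R.from_matrix(np.c_[np.cross(ty,tz),ty,tz])
    print("off",np.round(C.inv().apply(np.array([x,y,z])-s["tool_pos"])*1000,1),"turn",np.round((C.inv()*T).as_rotvec(),3),"t",round(s["time"],2))
E
cat > m.py <<'E'
from h import *
img=cv2.imread("pics/top0.png");h=cv2.cvtColor(img,cv2.COLOR_BGR2HSV)
for col,b in {"blue":(140,180,162,236),"yellow":(185,178,207,234),"red":(278,180,302,236)}.items():
    cap=pts(blobs(img,col,b)); wh=pts(clip((h[...,1]<60)&(h[...,2]>170),b))
    P=ray("top",cap,.006);Q=ray("top",wh,.006)
    d=Q.mean(0)-P.mean(0);L=np.linalg.norm(d);d/=L
    A=np.r_[P,Q]@d
    # cap mean at -44, barrel mean at +21
    c1=(P.mean(0)+44e-3*d+Q.mean(0)-21e-3*d)/2
    print(col,"pen",c1.round(4),"yaw",round(np.arctan2(d[1],d[0]),3),"sep(65)",L*1e3,"len",np.ptp(A)*1e3,len(cap),len(wh))
for col,b in {"blue":(220,192,258,238),"yellow":(328,180,362,228),"red":(378,184,408,232)}.items():
    C=blobs(img,col,b);K=clip(h[...,2]<75,b)
    cp,kp=pts(C),pts(K)
    Cm=np.zeros_like(C);Cm[tuple(cp.astype(int).T[::-1])]=1;Km=np.zeros_like(C);Km[tuple(kp.astype(int).T[::-1])]=1
    e=np.ones((3,3),np.uint8)
    s1=pts(cv2.dilate(Cm,e)&Km);s2=pts(Cm&cv2.dilate(Km,e))
    E1=ray("top",np.r_[s1,s2],.008)
    u=np.linalg.svd(E1-E1.mean(0))[2][0]; n=np.array([-u[1],u[0]]);n*=np.sign(n[0])
    U=ray("top",np.r_[cp,kp],.008);r=cv2.minAreaRect((U*1000).astype(np.float32))
    w=ray("top",kp,.008).mean(0)-ray("top",cp,.008).mean(0)
    print(col,"stand centre",E1.mean(0).round(4),"width46",np.ptp(E1@u)*1e3,"yaw edge",round(np.arctan2(n[1],n[0]),3),"yaw means",round(np.arctan2(w[1],w[0]),3),"rect",r)
E
python3 m.py
```

```text
Traceback (most recent call last):
  File "m.py", line 4, in <module>
    cap=pts(blobs(img,col,b)); wh=pts(clip((h[...,1]<60)&(h[...,2]>170),b))
  File "h.py", line 19, in pts
    v,u=np.nonzero(l==1+s[1:,4].argmax());return np.c_[u,v].astype(float)
                        ~~~~~~~~~~~~~~^^
ValueError: attempt to get argmax of an empty sequence
```

```bash
sed -i 's/m&(h\[...,1\]>150)&(h\[...,2\]>60)/m\&(h[...,1]>110)\&(h[...,2]>40)/; s/"blue":(105,130)/"blue":(98,135)/' h.py; sed -i 's/if 0//; s/<60)&(h\[...,2\]>170)/<70)\&(h[...,2]>150)/' m.py; python3 m.py; python3 -c "
import cv2
h=cv2.cvtColor(cv2.imread('pics/top0.png'),cv2.COLOR_BGR2HSV)
print(h[220:232:3,148:152].tolist(),h[195,148:152].tolist())"
```

```text
blue pen [0.4658 0.3381] yaw 0.043 sep(65) 82.71115963293128 len 129.20791559435852 1 163
yellow pen [0.4901 0.2043] yaw 0.016 sep(65) 76.42284415945683 len 130.00985551133493 59 286
red pen [ 0.4779 -0.0622] yaw -0.129 sep(65) 73.42367898136365 len 139.4357839698309 51 294
blue stand centre [0.4559 0.0796] width46 39.76378884700946 yaw edge -0.417 yaw means -0.435 rect ((455.5982971191406, 80.80469512939453), (44.866798400878906, 100.29656982421875), 64.39263916015625)
yellow stand centre [ 0.4819 -0.2168] width46 40.65857028047248 yaw edge 0.298 yaw means 0.279 rect ((480.7499084472656, -218.43287658691406), (100.68183135986328, 50.919105529785156), 18.08181381225586)
red stand centre [ 0.4698 -0.3526] width46 42.97251641242333 yaw edge 0.132 yaw means 0.131 rect ((468.4735107421875, -356.8807373046875), (101.03179931640625, 52.696651458740234), 7.508613109588623)
[[[116, 88, 124], [118, 74, 86], [3, 32, 95], [18, 71, 168]], [[114, 88, 128], [114, 82, 93], [6, 38, 95], [17, 82, 175]], [[113, 96, 127], [116, 90, 91], [15, 61, 125], [17, 77, 179]], [[115, 76, 110], [114, 89, 92], [13, 67, 121], [18, 81, 173]]] [[30, 5, 234], [27, 11, 218], [26, 12, 168], [18, 51, 151]]
```

```bash
sed -i 's/<70)&(h\[...,2\]>150)/<42)\&(h[...,2]>160)/' m.py; sed -i 's/(h\[...,1\]>110)/(h[...,1]>(60 if col=="blue" else 110))/' h.py; sed -i 's|A=np.r_\[P,Q\]@d|A=np.r_[P,Q]@d; print("cap",np.ptp(P@d),"bar",np.ptp(Q@d),"mid",np.r_[P,Q].mean(0)+d*((A.max()+A.min())/2-A.mean()))|' m.py; python3 m.py
```

```text
cap 0.0371818221483583 bar 0.08683400436365712 mid [0.47632154 0.33997276]
blue pen [0.476 0.34 ] yaw 0.023 sep(65) 68.13388282188681 len 126.88153880898368 39 104
cap 0.04044316695346312 bar 0.08717067653646954 mid [0.48485293 0.20578512]
yellow pen [0.4856 0.2058] yaw 0.051 sep(65) 67.51605742521895 len 130.12611033735476 59 114
cap 0.04016501868686295 bar 0.08650744506133756 mid [ 0.47485373 -0.06532139]
red pen [ 0.474  -0.0651] yaw -0.205 sep(65) 66.61296021507214 len 129.4766826959415 51 125
blue stand centre [0.4561 0.0794] width46 39.76843451287754 yaw edge -0.414 yaw means -0.43 rect ((455.52685546875, 81.4966812133789), (47.36604690551758, 100.67845153808594), 65.1286392211914)
yellow stand centre [ 0.4819 -0.2168] width46 40.65857028047248 yaw edge 0.298 yaw means 0.279 rect ((480.7499084472656, -218.43287658691406), (100.68183135986328, 50.919105529785156), 18.08181381225586)
red stand centre [ 0.4698 -0.3526] width46 42.97251641242333 yaw edge 0.132 yaw means 0.131 rect ((468.4735107421875, -356.8807373046875), (101.03179931640625, 52.696651458740234), 7.508613109588623)
```

```bash
python3 -c "
from h import *
goto(.476,.340,.16,.02);goto(.476,.340,.078,.02)"
```

```text
off [-365.  -217.1  143.1] turn [-0.002 -0.    -0.297] t 0.1
off [-365.  -216.9  225.1] turn [-0.002 -0.    -0.297] t 0.1
```

{"op": "jog_arm", "data": {
  "series": [
    {"offset": [-35, -21, 0], "turn": [0, 0, -0.1]},
    {"offset": [-70, -42, 0], "turn": [0, 0, -0.2]},
    {"offset": [-105, -62, 10], "turn": [0, 0, -0.297]},
    {"offset": [-138, -82, 20], "turn": [0, 0, -0.297]},
    {"offset": [-171, -102, 30], "turn": [0, 0, -0.297]},
    {"offset": [-204, -121, 40], "turn": [0, 0, -0.297]},
    {"offset": [-237, -141, 50], "turn": [0, 0, -0.297]},
    {"offset": [-270, -160, 60], "turn": [0, 0, -0.297]}
  ],
  "fingers": 50,
  "newtons": 40
}}

```text
time: 0.77
tool_pos: [0.4011, 0.4198, 0.243]
eef_rot: [-0.0, -0.01, 1.0, -0.0]
wrist_force: [0.8, 1.5, 0.0]
gripper_width: 0.0498
finger_force: 0.0
```

```bash
python3 -c "
from h import *
goto(.476,.340,.16,.02);goto(.476,.340,.078,.02)"
```

```text
off [-73.3 -81.2  83. ] turn [-0.001 -0.001  0.   ] t 0.77
off [-73.3 -81.2 165. ] turn [-0.001 -0.001  0.   ] t 0.77
```

{"op": "jog_arm", "data": {
  "series": [
    {"offset": [-25, -27, 15]},
    {"offset": [-49, -54, 30]},
    {"offset": [-73, -81, 50]},
    {"offset": [-73, -81, 85]},
    {"offset": [-73, -81, 120]},
    {"offset": [-73, -81, 145]},
    {"offset": [-73, -81, 158]},
    {"offset": [-73, -81, 164]}
  ]
}}

```text
schema error: expected keys offset, turn
```

```bash
python3 -c "
from h import *
cv2.imwrite('pics/t1.png',cv2.resize(capture('scene')[130:250,110:270],(800,600)))
print(arm.get_state()['tool_pos'],arm.get_state()['wrist_force'])"
```

```text
[0.40469616 0.41452687 0.24055294] [ 1.9582298  -4.06845163 -1.11923365]
```

View pics/t1.png

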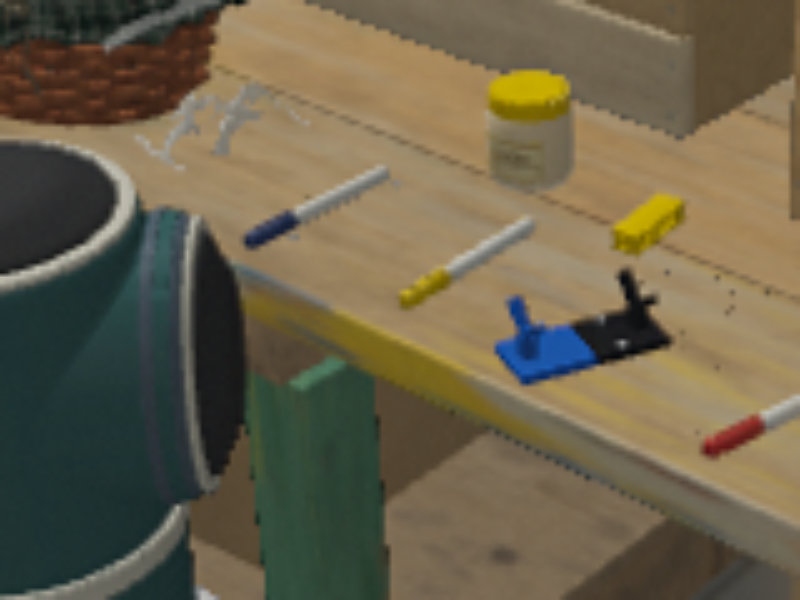

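The turn keys were missing, so that move was refused. The picture shows the pens untouched, and the gripper is out of the crop. I'll resend with turns.

```bash
python3 -c "
from h import *
capture('top')
goto(.476,.340,.078,.02);print(arm.get_state()['tool_pos'])"
```

```text
off [-72.5 -77.1 163.4] turn [-0.005 -0.002 -0.005] t 0.87
[0.40265593 0.41680428 0.24119425]
```

{"op": "jog_arm", "data": {
  "series": [
    {"offset": [-25, -27, 15], "turn": [0, 0, 0]},
    {"offset": [-49, -54, 30], "turn": [0, 0, 0]},
    {"offset": [-73, -79, 50], "turn": [0, 0, 0]},
    {"offset": [-73, -79, 80], "turn": [0, 0, 0]},
    {"offset": [-73, -79, 100], "turn": [0, 0, 0]},
    {"offset": [-73, -79, 120], "turn": [0, 0, 0]},
    {"offset": [-73, -79, 120], "turn": [0, 0, 0]},
    {"offset": [-73, -79, 120], "turn": [0, 0, 0]}
  ]
}}

```text
time: 1.53
tool_pos: [0.4738, 0.3439, 0.1225]
eef_rot: [-0.002, -0.01, 1.0, -0.001]
wrist_force: [-0.5, 0.4, 0.1]
gripper_width: 0.0498
finger_force: 0.0
```

```bash
python3 -c "
from h import *
cv2.imwrite('pics/t2.png',cv2.resize(capture('scene')[130:250,110:270],(800,600)))
goto(.476,.340,.078,.02);print(arm.get_state()['tool_pos'])"
```

```text
off [-1.1 -4.6 46.1] turn [-0.    -0.     0.001] t 1.58
[0.47481145 0.34462475 0.12412381]
```

View pics/t2.png

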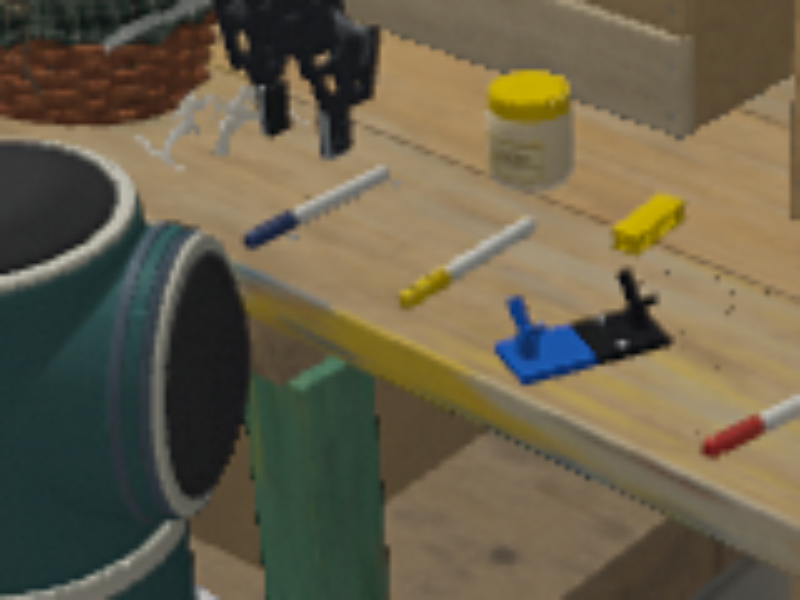

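{"op": "jog_arm", "data": {
  "series": [
    {"offset": [-1, -4, 20], "turn": [0, 0, 0]},
    {"offset": [-1, -4, 38], "turn": [0, 0, 0]},
    {"offset": [-1, -4, 45], "turn": [0, 0, 0]},
    {"offset": [-1, -4, 48], "turn": [0, 0, 0]},
    {"offset": [-1, -4, 48], "turn": [0, 0, 0]},
    {"offset": [-1, -4, 48], "turn": [0, 0, 0]}
  ]
}}

```text
time: 2.08
tool_pos: [0.4768, 0.3409, 0.0772]
eef_rot: [0.001, -0.01, 1.0, 0.001]
wrist_force: [0.1, -0.6, 0.7]
gripper_width: 0.0499
finger_force: 0.0
```

{"op": "jog_arm", "data": {
  "series": [
    {"offset": [0, 0, 0], "turn": [0, 0, 0]},
    {"offset": [0, 0, 0], "turn": [0, 0, 0]},
    {"offset": [0, 0, 0], "turn": [0, 0, 0]},
    {"offset": [0, 0, 0], "turn": [0, 0, 0]},
    {"offset": [0, 0, 0], "turn": [0, 0, 0]},
    {"offset": [0, 0, 0], "turn": [0, 0, 0]}
  ],
  "fingers": 0,
  "newtons": 40
}}

```text
time: 2.58
tool_pos: [0.4766, 0.3404, 0.0768]
eef_rot: [0.001, -0.01, 1.0, 0.0]
wrist_force: [-1.5, -0.4, 5.4]
gripper_width: 0.0096
finger_force: 39.9
```

The 9.6 mm width and the upward force suggest the fingers are gripping above the pen's axis. I'll open, go 4 mm lower and grip again.

{"op": "jog_arm", "data": {
  "series": [
    {"offset": [0, 0, 0], "turn": [0, 0, 0]},
    {"offset": [0, 0, 0], "turn": [0, 0, 0]},
    {"offset": [0, 0, 2], "turn": [0, 0, 0]},
    {"offset": [0, 0, 4], "turn": [0, 0, 0]},
    {"offset": [0, 0, 4], "turn": [0, 0, 0]},
    {"offset": [0, 0, 4], "turn": [0, 0, 0]}
  ],
  "fingers": 30
}}

```text
time: 3.08
tool_pos: [0.4761, 0.3401, 0.0722]
eef_rot: [-0.0, -0.01, 1.0, -0.0]
wrist_force: [-1.2, -1.4, 5.0]
gripper_width: 0.03
finger_force: 2.8
```

{"op": "jog_arm", "data": {
  "series": [
    {"offset": [0, 0, 0], "turn": [0, 0, 0]},
    {"offset": [0, 0, 0], "turn": [0, 0, 0]},
    {"offset": [0, 0, 0], "turn": [0, 0, 0]},
    {"offset": [0, 0, 0], "turn": [0, 0, 0]},
    {"offset": [0, 0, 0], "turn": [0, 0, 0]}
  ],
  "fingers": 0
}}

```text
time: 3.5
tool_pos: [0.4771, 0.3406, 0.0731]
eef_rot: [0.001, -0.01, 1.0, 0.0]
wrist_force: [-1.5, -0.6, 7.4]
gripper_width: 0.0099
finger_force: 41.9
```

{"op": "jog_arm", "data": {
  "series": [
    {"offset": [0, 0, -10], "turn": [0, 0, 0]},
    {"offset": [0, 0, -25], "turn": [0, 0, 0]},
    {"offset": [0, 0, -45], "turn": [0, 0, 0]},
    {"offset": [0, 0, -70], "turn": [0, 0, 0]},
    {"offset": [0, 0, -95], "turn": [0, 0, 0]},
    {"offset": [0, 0, -105], "turn": [0, 0, 0]},
    {"offset": [0, 0, -105], "turn": [0, 0, 0]}
  ]
}}

```text
time: 4.08
tool_pos: [0.4778, 0.3413, 0.1802]
eef_rot: [0.003, -0.01, 1.0, 0.002]
wrist_force: [1.0, 0.4, 0.3]
gripper_width: 0.0101
finger_force: 39.1
```

```bash
python3 -c "
from h import *
a=capture('scene');b=capture('top')
cv2.imwrite('pics/t3.png',np.vstack([cv2.resize(a[130:210,110:270],(600,300)),cv2.resize(b[170:240,100:240],(600,300))]))
goto(.456,.0795,.178,-.425)"
```

```text
off [  25.1 -260.    -1.5] turn [-0.    -0.     0.445] t 4.18
```

View pics/t3.png

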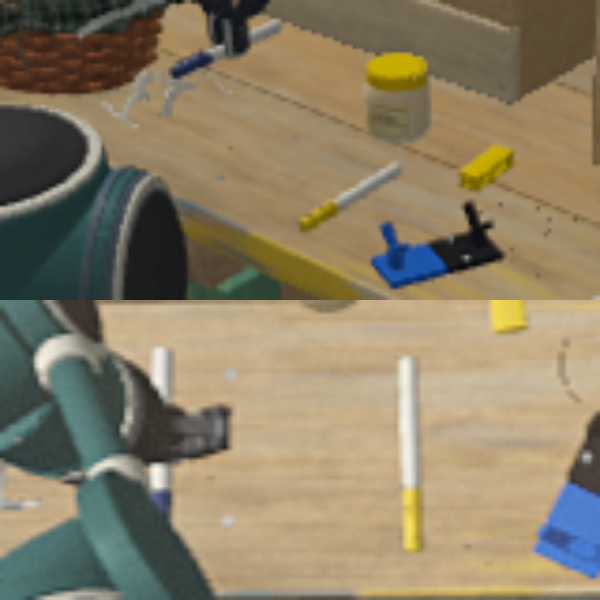

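{"op": "jog_arm", "data": {
  "series": [
    {"offset": [3, -38, 0], "turn": [0, 0, 0.08]},
    {"offset": [7, -76, 0], "turn": [0, 0, 0.18]},
    {"offset": [11, -114, 0], "turn": [0, 0, 0.28]},
    {"offset": [14, -150, 0], "turn": [0, 0, 0.38]},
    {"offset": [18, -187, 0], "turn": [0, 0, 0.445]},
    {"offset": [22, -224, 0], "turn": [0, 0, 0.445]},
    {"offset": [25, -260, 0], "turn": [0, 0, 0.445]},
    {"offset": [25, -260, 20], "turn": [0, 0, 0.445]}
  ]
}}

```text
time: 4.85
tool_pos: [0.4568, 0.075, 0.1576]
eef_rot: [0.001, 0.213, 0.977, -0.001]
wrist_force: [2.1, 0.8, -0.1]
gripper_width: 0.0106
finger_force: 39.2
```

{"op": "jog_arm", "data": {
  "series": [
    {"offset": [0, 0, 0], "turn": [0, 0, 0]},
    {"offset": [0, 0, 0], "turn": [0, 0, 0]},
    {"offset": [0, 0, 0], "turn": [0, 0, 0]}
  ]
}}

```text
time: 5.1
tool_pos: [0.4556, 0.0801, 0.1559]
eef_rot: [-0.001, 0.211, 0.978, -0.0]
wrist_force: [-0.1, 1.3, 0.3]
gripper_width: 0.0101
finger_force: 39.2
```

```bash
python3 -c "
from h import *
a=capture('scene');b=capture('top')
cv2.imwrite('pics/t4.png',np.vstack([cv2.resize(a[150:230,150:310],(600,300)),cv2.resize(b[170:240,170:310],(600,300))]))
goto(.456,.0795,.102,-.425)"
```

```text
off [ 0.  -1.3 55. ] turn [ 0.    -0.     0.002] t 5.2
```

View pics/t4.png

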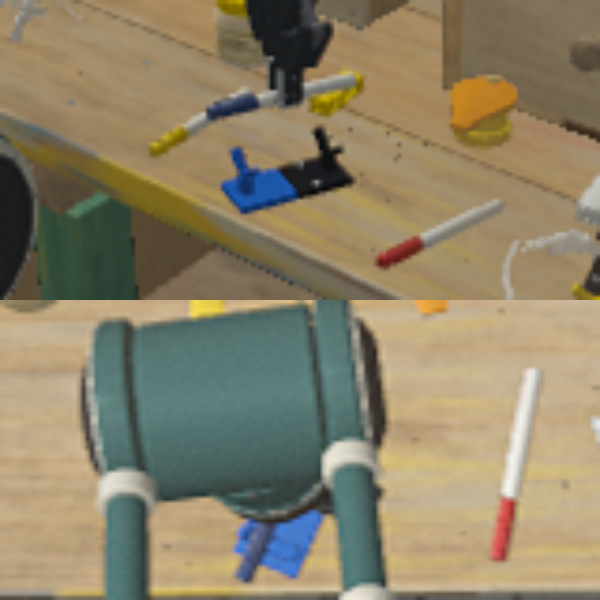

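{"op": "jog_arm", "data": {
  "series": [
    {"offset": [0, -1, 20], "turn": [0, 0, 0]},
    {"offset": [0, -1, 35], "turn": [0, 0, 0]},
    {"offset": [0, -1, 45], "turn": [0, 0, 0]},
    {"offset": [0, -1, 52], "turn": [0, 0, 0]},
    {"offset": [0, -1, 54], "turn": [0, 0, 0]},
    {"offset": [0, -1, 54], "turn": [0, 0, 0]},
    {"offset": [0, -1, 54], "turn": [0, 0, 0]}
  ]
}}

```text
time: 5.78
tool_pos: [0.4565, 0.079, 0.1034]
eef_rot: [0.0, 0.211, 0.978, 0.0]
wrist_force: [-1.8, 0.2, 0.0]
gripper_width: 0.0098
finger_force: 39.2
```

{"op": "jog_arm", "data": {
  "series": [
    {"offset": [0, 0, 1], "turn": [0, 0, 0]},
    {"offset": [0, 0, 1], "turn": [0, 0, 0]},
    {"offset": [0, 0, 1], "turn": [0, 0, 0]},
    {"offset": [0, 0, 1], "turn": [0, 0, 0]},
    {"offset": [0, 0, -20], "turn": [0, 0, 0]},
    {"offset": [0, 0, -45], "turn": [0, 0, 0]},
    {"offset": [0, 0, -75], "turn": [0, 0, 0]},
    {"offset": [0, 0, -75], "turn": [0, 0, 0]}
  ],
  "fingers": 45
}}

```text
time: 6.45
tool_pos: [0.4598, 0.0792, 0.1838]
eef_rot: [0.005, 0.211, 0.978, 0.002]
wrist_force: [1.3, 0.6, 1.0]
gripper_width: 0.0451
finger_force: 0.0
```

```bash
python3 -c "
from h import *
goto(.485,.2058,.176,.04)"
```

```text
off [ 29.3 125.7   8.2] turn [ 0.003  0.01  -0.465] t 6.45
```

{"op": "jog_arm", "data": {
  "series": [
    {"offset": [7, 32, 0], "turn": [0, 0, -0.11]},
    {"offset": [14, 66, 0], "turn": [0, 0, -0.22]},
    {"offset": [20, 98, 0], "turn": [0, 0, -0.33]},
    {"offset": [26, 127, 10], "turn": [0, 0, -0.44]},
    {"offset": [26, 127, 35], "turn": [0, 0, -0.465]},
    {"offset": [26, 127, 55], "turn": [0, 0, -0.465]},
    {"offset": [26, 127, 55], "turn": [0, 0, -0.465]},
    {"offset": [26, 127, 55], "turn": [0, 0, -0.465]}
  ]
}}

```text
time: 7.12
tool_pos: [0.4834, 0.2048, 0.1216]
eef_rot: [-0.002, -0.02, 1.0, -0.001]
wrist_force: [0.5, -0.3, 0.6]
gripper_width: 0.0451
finger_force: 0.0
```

```bash
python3 -c "
from h import *
b=capture('scene')
cv2.imwrite('pics/t5.png',cv2.resize(b[140:230,150:310],(800,450)))
goto(.485,.2058,.0735,.04)"
```

```text
off [-0.6  0.8 49.4] turn [-0.    -0.001 -0.   ] t 7.17
```

View pics/t5.png

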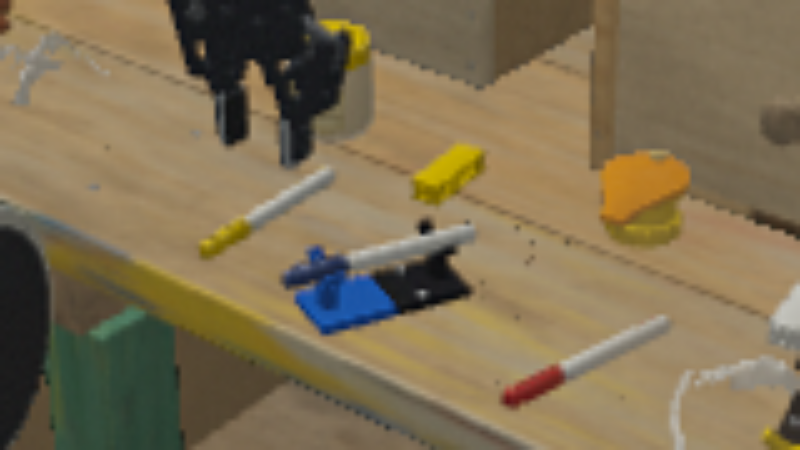

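The blue pen lies in both cradles of its stand, at (380,255) in the crop. The open gripper hovers over the yellow pen.

{"op": "jog_arm", "data": {
  "series": [
    {"offset": [-1, 1, 20], "turn": [0, 0, 0]},
    {"offset": [-1, 1, 38], "turn": [0, 0, 0]},
    {"offset": [-1, 1, 45], "turn": [0, 0, 0]},
    {"offset": [-1, 1, 48], "turn": [0, 0, 0]},
    {"offset": [-1, 1, 49], "turn": [0, 0, 0]},
    {"offset": [-1, 1, 49], "turn": [0, 0, 0]}
  ]
}}

```text
time: 7.67
tool_pos: [0.4864, 0.2063, 0.0749]
eef_rot: [0.001, -0.02, 1.0, 0.0]
wrist_force: [0.4, 0.6, -0.6]
gripper_width: 0.045
finger_force: 0.0
```

{"op": "jog_arm", "data": {
  "series": [
    {"offset": [0, 0, 0], "turn": [0, 0, 0]},
    {"offset": [0, 0, 0], "turn": [0, 0, 0]},
    {"offset": [0, 0, 0], "turn": [0, 0, 0]},
    {"offset": [0, 0, 0], "turn": [0, 0, 0]},
    {"offset": [0, 0, 0], "turn": [0, 0, 0]},
    {"offset": [0, 0, 0], "turn": [0, 0, 0]}
  ],
  "fingers": 0
}}

```text
time: 8.17
tool_pos: [0.4862, 0.2064, 0.0748]
eef_rot: [0.001, -0.02, 1.0, 0.0]
wrist_force: [-0.6, -0.5, 6.0]
gripper_width: 0.01
finger_force: 40.0
```

{"op": "jog_arm", "data": {
  "series": [
    {"offset": [0, 0, -10], "turn": [0, 0, 0]},
    {"offset": [0, 0, -25], "turn": [0, 0, 0]},
    {"offset": [0, 0, -45], "turn": [0, 0, 0]},
    {"offset": [0, 0, -70], "turn": [0, 0, 0]},
    {"offset": [0, 0, -95], "turn": [0, 0, 0]},
    {"offset": [0, 0, -105], "turn": [0, 0, 0]},
    {"offset": [0, 0, -105], "turn": [0, 0, 0]}
  ]
}}

```text
time: 8.75
tool_pos: [0.4876, 0.207, 0.1824]
eef_rot: [0.003, -0.02, 1.0, 0.001]
wrist_force: [1.6, 0.6, 0.2]
gripper_width: 0.01
finger_force: 39.3
```

```bash
python3 -c "
from h import *
a=capture('scene')
print(arm.get_state()['tool_pos'])
goto(.482,-.2172,.178,.285)"
```

```text
[0.48639541 0.20655016 0.18023922]
off [  21.4 -423.2    1.7] turn [ 0.001  0.003 -0.245] t 8.8
```

{"op": "jog_arm", "data": {
  "series": [
    {"offset": [2, -38, 0], "turn": [0, 0, -0.05]},
    {"offset": [4, -77, 0], "turn": [0, 0, -0.1]},
    {"offset": [6, -116, 0], "turn": [0, 0, -0.15]},
    {"offset": [8, -155, 0], "turn": [0, 0, -0.2]},
    {"offset": [10, -194, 0], "turn": [0, 0, -0.245]},
    {"offset": [12, -233, 0], "turn": [0, 0, -0.245]},
    {"offset": [14, -272, 0], "turn": [0, 0, -0.245]},
    {"offset": [16, -310, 0], "turn": [0, 0, -0.245]}
  ]
}}

```text
time: 9.47
tool_pos: [0.4802, -0.1057, 0.1766]
eef_rot: [-0.002, -0.142, 0.99, 0.001]
wrist_force: [0.1, -0.2, -0.3]
gripper_width: 0.0101
finger_force: 39.3
```

```bash
python3 -c "
from h import *
print(arm.get_state()['tool_pos'],arm.get_state()['joints'])
goto(.482,-.2172,.157,.285)"
```

```text
[ 0.48021374 -0.10568912  0.17664911] [-2.67299475e-01  3.78555240e-02  2.11341390e+00  8.39070704e-06
  9.93930071e-01 -2.12329123e+00]
off [  29.6 -107.5   19.5] turn [ 0.002 -0.003  0.   ] t 9.47
```

{"op": "jog_arm", "data": {
  "series": [
    {"offset": [11, -36, 0], "turn": [0, 0, 0]},
    {"offset": [22, -73, 5], "turn": [0, 0, 0]},
    {"offset": [32, -108, 15], "turn": [0, 0, 0]},
    {"offset": [32, -108, 20], "turn": [0, 0, 0]},
    {"offset": [32, -108, 20], "turn": [0, 0, 0]},
    {"offset": [32, -108, 20], "turn": [0, 0, 0]}
  ]
}}

```text
time: 9.97
tool_pos: [0.4801, -0.216, 0.1565]
eef_rot: [-0.002, -0.142, 0.99, 0.002]
wrist_force: [0.3, -0.1, 0.5]
gripper_width: 0.0099
finger_force: 39.4
```

```bash
python3 -c "
from h import *
a=capture('scene')
cv2.imwrite('pics/t6.png',cv2.resize(a[165:275,220:400],(800,489)))
goto(.482,-.2172,.103,.285)"
```

```text
off [-0.9 -2.1 54.3] turn [ 0.003 -0.002  0.   ] t 10.02
```

View pics/t6.png

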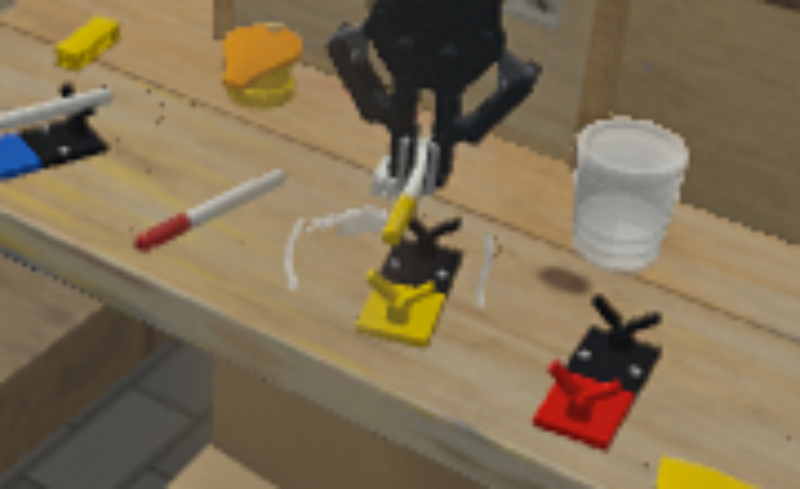

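The yellow pen is held in line above its stand at (405,200). Lowering it now.

{"op": "jog_arm", "data": {
  "series": [
    {"offset": [0, -1, 20], "turn": [0, 0, 0]},
    {"offset": [0, -1, 35], "turn": [0, 0, 0]},
    {"offset": [0, -1, 45], "turn": [0, 0, 0]},
    {"offset": [0, -1, 52], "turn": [0, 0, 0]},
    {"offset": [0, -1, 54], "turn": [0, 0, 0]},
    {"offset": [0, -1, 54], "turn": [0, 0, 0]},
    {"offset": [0, -1, 54], "turn": [0, 0, 0]}
  ]
}}

```text
time: 10.6
tool_pos: [0.4825, -0.2176, 0.1054]
eef_rot: [0.0, -0.142, 0.99, -0.0]
wrist_force: [0.3, -0.3, -1.0]
gripper_width: 0.01
finger_force: 39.4
```

{"op": "jog_arm", "data": {
  "series": [
    {"offset": [0, 0, 1], "turn": [0, 0, 0]},
    {"offset": [0, 0, 1], "turn": [0, 0, 0]},
    {"offset": [0, 0, 1], "turn": [0, 0, 0]},
    {"offset": [0, 0, 1], "turn": [0, 0, 0]},
    {"offset": [0, 0, -20], "turn": [0, 0, 0]},
    {"offset": [0, 0, -45], "turn": [0, 0, 0]},
    {"offset": [0, 0, -75], "turn": [0, 0, 0]},
    {"offset": [0, 0, -75], "turn": [0, 0, 0]}
  ],
  "fingers": 45
}}

```text
time: 11.27
tool_pos: [0.4854, -0.2196, 0.1862]
eef_rot: [0.004, -0.142, 0.99, -0.003]
wrist_force: [0.9, 0.1, 0.9]
gripper_width: 0.0451
finger_force: 0.0
```

```bash
python3 -c "
from h import *
capture('scene')
print(arm.get_state()['tool_pos'])
goto(.4744,-.0652,.178,-.2)"
```

```text
[ 0.48453601 -0.21916196  0.18402965]
off [-33.5 150.6   5.4] turn [-0.004  0.007  0.485] t 11.32
```

{"op": "jog_arm", "data": {
  "series": [
    {"offset": [-9, 36, 0], "turn": [0, 0, 0.12]},
    {"offset": [-18, 74, 0], "turn": [0, 0, 0.24]},
    {"offset": [-27, 112, 0], "turn": [0, 0, 0.36]},
    {"offset": [-35, 149, 10], "turn": [0, 0, 0.485]},
    {"offset": [-35, 149, 35], "turn": [0, 0, 0.485]},
    {"offset": [-35, 149, 57], "turn": [0, 0, 0.485]},
    {"offset": [-35, 149, 57], "turn": [0, 0, 0.485]},
    {"offset": [-35, 149, 57], "turn": [0, 0, 0.485]}
  ]
}}

```text
time: 11.98
tool_pos: [0.4719, -0.0645, 0.1211]
eef_rot: [-0.002, 0.099, 0.995, 0.0]
wrist_force: [0.5, 0.7, -0.6]
gripper_width: 0.0452
finger_force: 0.0
```

```bash
python3 -c "
from h import *
a=capture('scene')
cv2.imwrite('pics/t7.png',cv2.resize(a[150:260,200:380],(800,489)))
goto(.4744,-.0652,.0735,-.2)"
```

```text
off [-1.2  0.1 49.1] turn [-0.    -0.002  0.   ] t 12.03
```

View pics/t7.png

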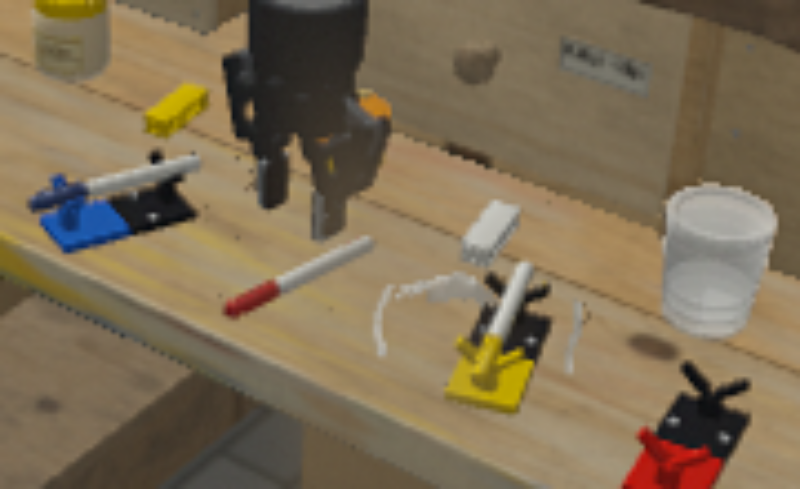

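The yellow pen lies in its stand around (505,315), and the gripper is over the red pen. I'll check how well the placed pens are centred at the end.

{"op": "jog_arm", "data": {
  "series": [
    {"offset": [-1, 0, 20], "turn": [0, 0, 0]},
    {"offset": [-1, 0, 38], "turn": [0, 0, 0]},
    {"offset": [-1, 0, 45], "turn": [0, 0, 0]},
    {"offset": [-1, 0, 48], "turn": [0, 0, 0]},
    {"offset": [-1, 0, 49], "turn": [0, 0, 0]},
    {"offset": [-1, 0, 49], "turn": [0, 0, 0]}
  ]
}}

```text
time: 12.53
tool_pos: [0.4754, -0.0656, 0.0748]
eef_rot: [0.001, 0.1, 0.995, -0.0]
wrist_force: [-0.3, -0.4, -0.2]
gripper_width: 0.0455
finger_force: 0.0
```

{"op": "jog_arm", "data": {
  "series": [
    {"offset": [0, 0, 0], "turn": [0, 0, 0]},
    {"offset": [0, 0, 0], "turn": [0, 0, 0]},
    {"offset": [0, 0, 0], "turn": [0, 0, 0]},
    {"offset": [0, 0, 0], "turn": [0, 0, 0]},
    {"offset": [0, 0, 0], "turn": [0, 0, 0]},
    {"offset": [0, 0, 0], "turn": [0, 0, 0]}
  ],
  "fingers": 0
}}

```text
time: 13.03
tool_pos: [0.4753, -0.0653, 0.0748]
eef_rot: [0.001, 0.1, 0.995, -0.0]
wrist_force: [-1.7, -0.0, 5.7]
gripper_width: 0.01
finger_force: 40.0
```

{"op": "jog_arm", "data": {
  "series": [
    {"offset": [0, 0, -10], "turn": [0, 0, 0]},
    {"offset": [0, 0, -25], "turn": [0, 0, 0]},
    {"offset": [0, 0, -45], "turn": [0, 0, 0]},
    {"offset": [0, 0, -70], "turn": [0, 0, 0]},
    {"offset": [0, 0, -95], "turn": [0, 0, 0]},
    {"offset": [0, 0, -105], "turn": [0, 0, 0]},
    {"offset": [0, 0, -105], "turn": [0, 0, 0]}
  ]
}}

```text
time: 13.62
tool_pos: [0.4768, -0.0655, 0.1822]
eef_rot: [0.003, 0.1, 0.995, -0.0]
wrist_force: [0.4, 0.2, 0.9]
gripper_width: 0.0095
finger_force: 39.4
```

```bash
python3 -c "
from h import *
a=capture('scene')
print(arm.get_state()['tool_pos'])
goto(.4695,-.3540,.178,.132)"
```

```text
[ 0.47553204 -0.06526581  0.18020367]
off [ -51.4 -284.2    2.4] turn [-0.001  0.003 -0.332] t 13.67
```

{"op": "jog_arm", "data": {
  "series": [
    {"offset": [-7, -37, 0], "turn": [0, 0, -0.05]},
    {"offset": [-14, -74, 0], "turn": [0, 0, -0.1]},
    {"offset": [-21, -111, 0], "turn": [0, 0, -0.16]},
    {"offset": [-28, -148, 0], "turn": [0, 0, -0.22]},
    {"offset": [-35, -185, 0], "turn": [0, 0, -0.28]},
    {"offset": [-42, -222, 0], "turn": [0, 0, -0.332]},
    {"offset": [-48, -258, 0], "turn": [0, 0, -0.332]},
    {"offset": [-52, -284, 10], "turn": [0, 0, -0.332]}
  ]
}}

```text
time: 14.33
tool_pos: [0.469, -0.357, 0.1684]
eef_rot: [0.0, -0.065, 0.998, -0.001]
wrist_force: [1.2, -0.0, 1.2]
gripper_width: 0.0099
finger_force: 39.4
```

{"op": "jog_arm", "data": {
  "series": [
    {"offset": [0, 0, 10], "turn": [0, 0, 0]},
    {"offset": [0, 0, 12], "turn": [0, 0, 0]},
    {"offset": [0, 0, 12], "turn": [0, 0, 0]},
    {"offset": [0, 0, 12], "turn": [0, 0, 0]}
  ]
}}

```text
time: 14.67
tool_pos: [0.4685, -0.3521, 0.1552]
eef_rot: [-0.001, -0.066, 0.998, 0.001]
wrist_force: [0.1, 0.0, -0.1]
gripper_width: 0.0098
finger_force: 39.4
```

```bash
python3 -c "
from h import *
a=capture('scene')
cv2.imwrite('pics/t8.png',cv2.resize(a[165:275,240:420],(800,489)))
goto(.4695,-.3540,.103,.132)"
```

```text
off [-0.3 -1.9 53.1] turn [ 0.002 -0.001  0.001] t 14.72
```

View pics/t8.png

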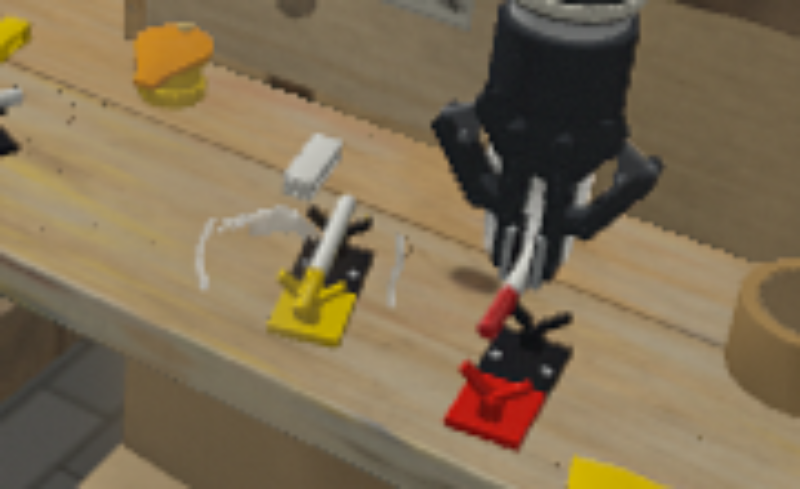

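The red pen is aligned above its stand at (500,305). Lowering it now.

{"op": "jog_arm", "data": {
  "series": [
    {"offset": [0, -1, 20], "turn": [0, 0, 0]},
    {"offset": [0, -1, 35], "turn": [0, 0, 0]},
    {"offset": [0, -1, 45], "turn": [0, 0, 0]},
    {"offset": [0, -1, 51], "turn": [0, 0, 0]},
    {"offset": [0, -1, 53], "turn": [0, 0, 0]},
    {"offset": [0, -1, 53], "turn": [0, 0, 0]},
    {"offset": [0, -1, 53], "turn": [0, 0, 0]}
  ]
}}

```text
time: 15.3
tool_pos: [0.4699, -0.3549, 0.1046]
eef_rot: [0.0, -0.066, 0.998, -0.0]
wrist_force: [-0.3, 0.3, -0.4]
gripper_width: 0.0102
finger_force: 39.4
```

{"op": "jog_arm", "data": {
  "series": [
    {"offset": [0, 0, 1], "turn": [0, 0, 0]},
    {"offset": [0, 0, 1], "turn": [0, 0, 0]},
    {"offset": [0, 0, 1], "turn": [0, 0, 0]},
    {"offset": [0, 0, 1], "turn": [0, 0, 0]},
    {"offset": [0, 0, -20], "turn": [0, 0, 0]},
    {"offset": [0, 0, -45], "turn": [0, 0, 0]},
    {"offset": [0, 0, -75], "turn": [0, 0, 0]},
    {"offset": [0, 0, -110], "turn": [0, 0, 0]}
  ],
  "fingers": 45
}}

```text
time: 15.97
tool_pos: [0.4683, -0.3541, 0.2134]
eef_rot: [-0.001, -0.066, 0.998, 0.001]
wrist_force: [-0.3, -0.2, 0.2]
gripper_width: 0.045
finger_force: 0.0
```

{"op": "jog_arm", "data": {
  "series": [
    {"offset": [0, -30, -20], "turn": [0, 0, 0]},
    {"offset": [0, -70, -40], "turn": [0, 0, 0]},
    {"offset": [0, -110, -40], "turn": [0, 0, 0]},
    {"offset": [0, -145, -40], "turn": [0, 0, 0]},
    {"offset": [0, -180, -40], "turn": [0, 0, 0]},
    {"offset": [0, -210, -40], "turn": [0, 0, 0]},
    {"offset": [0, -210, -40], "turn": [0, 0, 0]}
  ]
}}

```text
time: 16.55
tool_pos: [0.5028, -0.563, 0.2531]
eef_rot: [-0.004, -0.057, 0.998, -0.005]
wrist_force: [-1.0, 1.3, -0.4]
gripper_width: 0.0453
finger_force: 0.0
```

```bash
python3 -c "
from h import *
a=capture('scene');b=capture('top');cv2.imwrite('pics/top9.png',b);cv2.imwrite('pics/scene9.png',a)
cv2.imwrite('pics/t9.png',np.vstack([cv2.resize(a[165:275,200:380],(600,367)),cv2.resize(b[175:245,210:410],(600,210))]))"
```

View pics/t9.png

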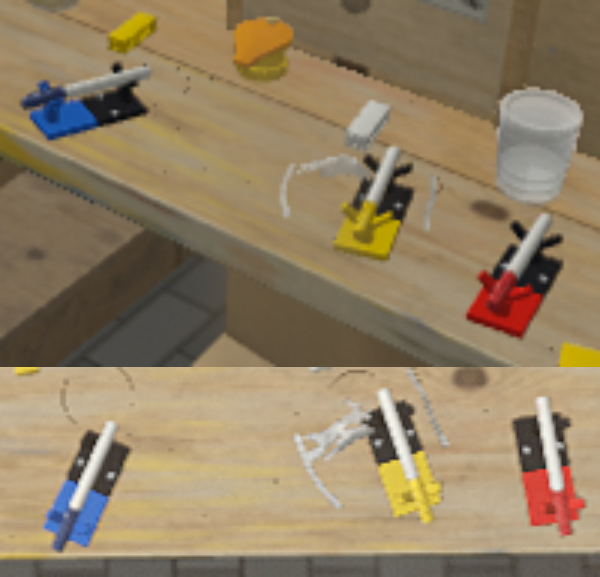

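All three pens lie in their stands. I'll check the centring numerically from the white barrels.

Run:
```python
from h import *
img=cv2.imread("pics/top9.png");h=cv2.cvtColor(img,cv2.COLOR_BGR2HSV)
for col,b,c,yaw in (("blue",(232,190,252,240),(.456,.0795),-.425),("yellow",(333,178,356,225),(.482,-.2172),.285),("red",(384,182,408,228),(.4695,-.354),.132)):
    Q=ray("top",pts(clip((h[...,1]<50)&(h[...,2]>150),b)),.034)
    u=np.linalg.svd(Q-Q.mean(0))[2][0];u*=np.sign(u[0])
    s=Q@u; mid=Q.mean(0)+u*((s.max()+s.min())/2-s.mean())-u*.021
    d=mid-np.array(c);n=np.array([np.cos(yaw),np.sin(yaw)])
    print(col,"len88",np.ptp(s)*1e3,"yaw",np.arctan2(u[1],u[0])-yaw,"along",d@n*1e3,"across",(d@[-n[1],n[0]])*1e3)
s=arm.get_state();print(s["tool_pos"],s["wrist_force"])
```

```text
blue len88 88.99347890489328 yaw 0.000888730788326908 along -1.835773566688171 across 1.8569386905467486
yellow len88 87.63623084241084 yaw 0.010809870287330381 along -0.7722773645553296 across 0.815124987421191
red len88 86.08790465627325 yaw -0.006099671507789922 along 0.16741210827140834 across 0.04848479825154542
[ 0.50240385 -0.55873966  0.25287577] [-0.73564616 -0.35858304  0.05277969]
```

```bash
python3 -c "
from workcell import arm
print(arm.close_job())"
```

```text
the job is handed in; nothing more can be done
None
```

All three pens lie in their own stands, caps in the coloured cradles, within about 2 mm of centre and 0.01 rad of the stand's line in the last picture; the cages were not touched, and the job was handed in about 17 s into the 96 s limit (no verdict was returned).

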